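# Load the immunoassay reagent rack

### The job

Load the reagent rack for the next assay run: put each of the four reagent bottles upright into the rack insert whose recess fits its shape and size, standing flat on the recess floor. Keep the bottles upright, set each one down rather than dropping it, and leave the pipetted microplate where it is.

Things in the scene. Friction and masses are not known exactly. Their poses are not given: they have to be found in the camera images.
- bottle_large: The widest reagent bottle: round, off-white plastic, white screw cap, paper label band; body 52 mm diameter up to 66 mm high, shoulder tapering to a cap 34 mm across, 95 mm high in all, about 120 g. Stands upright; origin: centre of its underside; z up along its axis.
- bottle_medium: The middle-sized round reagent bottle: amber, white screw cap, paper label band; body 36 mm diameter up to 54 mm high, cap 24 mm across, 80 mm high in all, about 80 g. Stands upright; origin: centre of its underside; z up along its axis.
- bottle_oblong: The flat-sided oblong reagent bottle: off-white plastic, rectangular body 56 mm (its x) by 34 mm (its y) up to 66 mm high, round white cap 28 mm across in the middle, 88 mm high in all, about 100 g. Stands upright; origin: centre of its underside; z up along its axis.
- vial_small: The small round vial: off-white with a crimped aluminium cap; body 26 mm diameter up to 44 mm high, cap 20 mm across, 62 mm high in all, about 40 g. Stands upright; origin: centre of its underside; z up along its axis.
- insert_large: Light-grey plastic block 84 x 84 x 22 mm fixed in a white rack (rim 14 mm high; four, two by two, 85 mm apart, in any order). Largest round recess, 62 mm diameter, for the widest. Recess central, 16 mm deep, dark pad on its floor, 4 mm chamfered mouth. Origin: centre of the underside, 4 mm over the bench; recess floor at z = +6 mm, top at +22 mm; x, y along sides.
- insert_medium: Light-grey plastic block 84 x 84 x 22 mm fixed in a white rack (rim 14 mm high; four, two by two, 85 mm apart, in any order). Middle-sized round recess, 46 mm diameter, for the amber bottle. Recess central, 16 mm deep, dark pad on its floor, 4 mm chamfered mouth. Origin: centre of the underside, 4 mm over the bench; recess floor at z = +6 mm, top at +22 mm; x, y along sides.
- insert_oblong: Light-grey plastic block 84 x 84 x 22 mm fixed in a white rack (rim 14 mm high; four, two by two, 85 mm apart, in any order). Rectangular recess, 66 mm in x by 44 mm in y, for the oblong bottle. Recess central, 16 mm deep, dark pad on its floor, 4 mm chamfered mouth. Origin: centre of the underside, 4 mm over the bench; recess floor at z = +6 mm, top at +22 mm; x, y along sides.
- insert_small: Light-grey plastic block 84 x 84 x 22 mm fixed in a white rack (rim 14 mm high; four, two by two, 85 mm apart, in any order). Smallest round recess, 36 mm diameter, for the small vial. Recess central, 16 mm deep, dark pad on its floor, 4 mm chamfered mouth. Origin: centre of the underside, 4 mm over the bench; recess floor at z = +6 mm, top at +22 mm; x, y along sides.
- microplate: A white 96-well microplate, 128 x 86 mm and 14 mm high, loose on the bench among the bottles, its samples already pipetted: not to be moved. Origin: centre of its underside; x along its length.
Not all that is in view belongs to the job. What is shaped like the bottle_oblong but turquoise is not meant.

How it is judged (in metres and radians):
At the end, for the whole second after the job is handed in: Each bottle stands in its own matching insert: its centre within 10 mm of the insert's centre, its underside within 4 mm of the recess floor, tilted less than 0.1 rad, released and at rest; the microplate is within 15 mm of where it was at the start (horizontal distance between bottle_large and insert_large below 0.01 m and z of bottle_large in the frame of insert_large between 0.002 and 0.009 m and angle between each of bottle_large, bottle_medium, bottle_oblong, vial_small's own z axis and vertical below 0.1 rad and linear speed of each of bottle_large, bottle_medium, bottle_oblong, vial_small below 0.02 m/s and angular speed of each of bottle_large, bottle_medium, bottle_oblong, vial_small below 0.2 rad/s and horizontal distance between bottle_medium and insert_medium below 0.01 m and z of bottle_medium in the frame of insert_medium between 0.002 and 0.009 m and horizontal distance between bottle_oblong and insert_oblong below 0.01 m and z of bottle_oblong in the frame of insert_oblong between 0.002 and 0.009 m and horizontal distance between vial_small and insert_small below 0.01 m and z of vial_small in the frame of insert_small between 0.002 and 0.009 m and distance of microplate from where it was at the start of the episode below 0.015 m); the robot touches nothing.
It fails at once if a bottle is tipped more than 0.7 rad from upright (angle between any of bottle_large, bottle_medium, bottle_oblong, vial_small's own z axis and vertical above 0.7 rad).
It fails at once if a bottle is dropped or thrown: out of the gripper it moves faster than 0.7 m/s (a fall of more than about 25 mm) ((linear speed of bottle_large above 0.7 m/s and contact force between bottle_large and the fingers below 0.02 N) or (linear speed of bottle_medium above 0.7 m/s and contact force between bottle_medium and the fingers below 0.02 N) or (linear speed of bottle_oblong above 0.7 m/s and contact force between bottle_oblong and the fingers below 0.02 N) or (linear speed of vial_small above 0.7 m/s and contact force between vial_small and the fingers below 0.02 N)).
It fails at once if the microplate is moved by more than 15 mm (distance of microplate from where it was at the start of the episode above 0.015 m).
It also fails if it takes over 133 s, if anything falls off the work surface, if the arm or the gripper's body presses on something with over 40 N, if the wrist force passes 120 N, or if a joint passes its speed limit or range.

### The arm

A 7-joint arm with a two-finger parallel gripper is mounted at the origin on the work surface. World frame = base frame: x ahead of the robot, y to its left, z up, the work surface at z = 0. Lengths are in mm, angles in rad, forces in N, time in s.
With the tool pointing down it reaches from about 425 to 875 mm from the base axis. Payload 4.7 kg.
Tool frame: the origin (TCP) lies between the finger pads; the fingertips stand 14 mm ahead of it and the grasp point (between the pads) lies 5 mm behind it (r.tip_extent is the distance from the TCP to the fingertips, in mm); z points along the fingers, y is the line along which they close (so a half turn about z gives the same grasp; the last joint's range is limited). The gripper opens to 87 mm and grips with 3 to 60 N. Pads are 19 mm wide; open, the fingers measure 117 mm over their backs; the gripper's body (75 mm by 190 mm) begins 51 mm behind the grasp point.
Start: joints at [1.345, 0.321, -0.07, 1.45, 0.023, 1.371, -0.057], TCP at [154.359, -631.425, 236.587] pointing down, gripper open.
Joint ranges: [-2.86, 2.86], [-0.3, 2.09], [-1.38, 1.24], [0.06, 2.45], [-1.56, 4.7], [0.09, 2.05], [-2.69, 2.69]. Speed limits (rad/s): [2.57, 2.57, 3.14, 3.14, 3.14, 3.14, 3.14].

### API

Orientations are given as a rotation vector (axis times angle).
In Python, from plant import r gives the robot as it stands.
- The arm moves only by the tool carry_out, never from a script. Its argument "targets" is a list of rows, each a list of 4 numbers: the shift along the tool's x, y, z in cm, then the turn about the tool's z in units of 5 degrees (1.0 is 5 degrees). In form: [[dx, dy, dz, spin], ...]. A call has 1 to 5 rows; each row shifts and turns the commanded pose from where the row before left it, along the tool's axes as they then stand; what a row does not reach is not made up. A row lasts 1/12 s, in which the tool goes at most 41.7 mm and 7.16 degrees, less where a joint would pass 70% of its speed; a pose out of reach is approached as far as the arm can. A call with a gripper value outside its range is refused whole. "fingers" is the finger opening in cm, from 0 to 8.7, set as the call begins (left out, the last holds). The fingers move at their own pace and stop on an object; "grip_force" is the grip in N (left out, the last holds). Time passes only in rows, so rows that do not move let the fingers close. It gives the time, the measured TCP pose, the force, the opening and the grip force at its end, in the units of the state.
- r.get_state(): the state, without advancing time (a new reading comes with each control period).
- r.camera(name): name is "scene" or "top" or "wrist"; returns a dict with "img" (384x512x3 uint8, red, green, blue), "mtx" (3x3 intrinsics, pixels), "R" (3x3) and "t" (3): a world point X has camera coordinates R X + t. Camera axes: x right, y down, z forward; pixel columns grow to the right and rows downward; lengths in mm; the calibration is good to about 2 mm. A picture is of the moment at which its call begins. There is no depth.
- r.close_job(): hands the job in; it is judged then, once.
The state is a dict: "time": time; "joint_pos": joint angles; "dq": joint speeds; "tau": joint torques, N m; "ee_pos": TCP position; "orientation": TCP orientation; "ft_force": force on the tool from outside, world axes, zero at the start; "torque": the same for the moment, N m; "gripper_width": finger opening in mm; "finger_force": force on a finger pad.
Only numpy, scipy, OpenCV 4.12 (cv2) and the standard library are available. Lean on these libraries where they do the work, as an engineer would, in place of code of your own. Each camera call takes 0.05 s, during which the arm holds its last target. There are 200 camera calls.

## Working session

There is one attempt and no reset: what is moved stays moved. The work goes in short steps, Python scripts to look and compute and a tool call to move; the robot and the scene stay as the last step left them, time stands still between calls to the robot, and variables do not carry over. Pictures are saved under pics/ and viewed, at most 14 in all, crops included, and the job is handed in when it is done.

Besides the shell and the picture viewer there is one more tool, called after ">>>" in YAML: its name, and indented under it one key for each argument. carry_out: Moves the arm, as the interface text tells. Its arguments: {"type":"object","properties":{"targets":{"type":"array"},"fingers":{"type":"number"},"grip_force":{"type":"number"}},"required":["targets"]}

```bash
mkdir -p pics; ls; python3 - <<'E'
from plant import r
import cv2
s=r.get_state();print(s)
for n in("scene","top"):
    c=r.camera(n);cv2.imwrite(f"pics/{n}0.png",cv2.resize(c["img"][:,:,::-1],(768,576)))
    print(n,c["mtx"].tolist(),c["R"].tolist(),c["t"])
E
```

```text
pics
{'time': 0.0, 'joint_pos': array([ 1.34511784,  0.32183451, -0.0701167 ,  1.45168659,  0.02265908,
        1.37080079, -0.05692001]), 'dq': array([ 0.00042911,  0.00138118, -0.00033792, -0.00135887,  0.00023505,
       -0.00070607,  0.00154478]), 'tau': array([-3.70197777e-04, -4.91286314e+01, -4.03940734e-01, -3.12528026e+01,
       -6.39710063e-02,  4.37123794e-02,  1.90477235e-04]), 'ee_pos': array([ 154.19175386, -630.89678575,  235.44846917]), 'orientation': array([-3.11714087e+00, -3.75596233e-01,  5.92541616e-04]), 'ft_force': array([-0.01678009,  0.05495451, -0.03919478]), 'torque': array([0.00337324, 0.03619555, 0.0343783 ]), 'finger_force': 0.0, 'gripper_width': 87.38333112104884}
scene [[434.13410142789115, 0.0, 259.2855676153162], [0.0, 434.13410142789115, 196.34537217458308], [0.0, 0.0, 1.0]] [[-0.19534410568105035, 0.9804170177732311, 0.024963005354214998], [0.5242189703198891, 0.1258929493515048, -0.8422264757536032], [-0.8288758360167254, -0.15143789672411387, -0.5385456451437993]] [  88.49805633 -200.41524287 1335.5257325 ]
top [[461.0062664732067, 0.0, 254.95587441513288], [0.0, 461.0062664732067, 193.4616031853628], [0.0, 0.0, 1.0]] [[-0.009741545421981832, -0.9999010048524593, 0.010152969409680792], [-0.9954127620451831, 0.008730404733069484, -0.09527440994714231], [0.09517633871068372, -0.011034515315103209, -0.9953992686461999]] [ -14.36058192  474.14077578 1255.48796456]
```

View pics/top0.png

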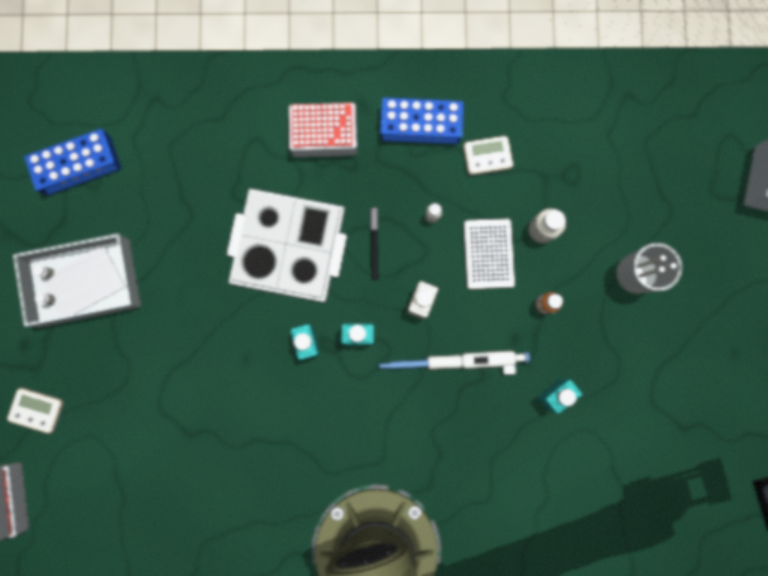

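View pics/scene0.png

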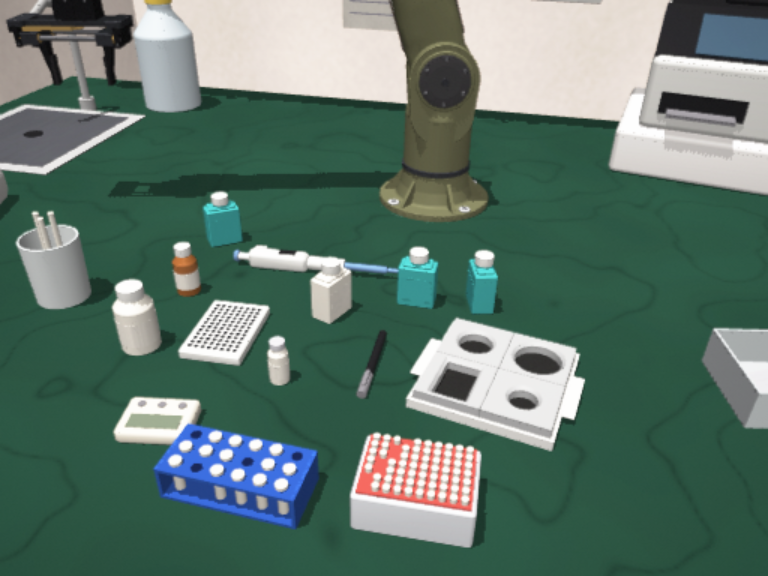

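```bash
cat > h.py <<'E'
import numpy as np, cv2
from plant import r
def plane(c,uv,z):
    d=c["R"].T@np.linalg.solve(c["mtx"],[uv[0],uv[1],1.]); o=-c["R"].T@c["t"]
    return o+d*(z-o[2])/d[2]
def tri(c1,u1,c2,u2):
    A=[];b=[]
    for c,u in((c1,u1),(c2,u2)):
        P=c["mtx"]@np.c_[c["R"],c["t"]]
        for k in(0,1):
            q=P[k]-u[k]*P[2];q=q/np.linalg.norm(q[:3]);A.append(q[:3]);b.append(-q[3])
    return np.linalg.lstsq(np.array(A),np.array(b),rcond=None)[0]
def proj(c,X):
    p=c["mtx"]@(c["R"]@np.array(X,float)+c["t"]);return p[:2]/p[2]
E
python3 - <<'E'
from h import *
T=r.camera("top");S=r.camera("scene")
for c,n in((T,"top"),(S,"scene")):
    hsv=cv2.cvtColor(c["img"],cv2.COLOR_RGB2HSV)
    g=((hsv[...,0]>35)&(hsv[...,0]<100)&(hsv[...,1]>70))
    m=(~g&(hsv[...,2]>80)).astype(np.uint8)
    k,l,st,ce=cv2.connectedComponentsWithStats(m,connectivity=4)
    for i in range(1,k):
        x,y,w,h,a=st[i]
        if 60<a<9000 and (130<y<230 and 140<x<400 if n=="top" else 120<y<300 and 60<x<400):print(n,st[i],ce[i].round(1),plane(c,ce[i],40).round(1))
# dark recesses in top
g=cv2.cvtColor(T["img"],cv2.COLOR_RGB2GRAY);m=(g<110).astype(np.uint8)
k,l,st,ce=cv2.connectedComponentsWithStats(m,connectivity=4)
for i in range(1,k):
    x,y,w,h,a=st[i]
    if 40<a<1500 and 150<x<230 and 120<y<205:print("rec",st[i],ce[i].round(1),plane(T,ce[i],10).round(1),plane(T,ce[i],26).round(1))
cv2.imwrite("pics/tc.png",cv2.resize(T["img"][110:230,255:395,::-1],(700,600),interpolation=cv2.INTER_CUBIC))
E
```

```text
top [284 135  12  13 124] [289.1 140.9] [ 617.6 -114.5   40. ]
top [246 138   7  16  92] [249.1 145.3] [606.2  -3.8  40. ]
top [353 138  25  24 452] [365.3 149.3] [ 592.3 -325.2   40. ]
top [ 308  145   36   49 1589] [325.7 168.7] [ 539.1 -213.9   40. ]
top [272 187  21  26 364] [281.8 199.2] [456.  -91.7  40. ]
top [358 194  18  15 212] [366.6 201.1] [ 448.7 -323.9   40. ]
top [233 216  11  12 105] [237.7 221.8] [395.3  29.   40. ]
top [195 222  13  12 113] [201.  227.5] [381.  128.6  40. ]
scene [140 127  12  11 108] [145.7 131.8] [ 193.3 -375.7   40. ]
scene [114 161  20  37 549] [123.2 179.6] [ 450.1 -317.8   40. ]
scene [ 156  163  110   53 1861] [209.6 184.3] [ 423.7 -121.4   40. ]
scene [273 164  13  12 139] [278.9 169.5] [318.   20.3  40. ]
scene [316 166  14  13 143] [322.5 171.6] [303.5 124.3  40. ]
scene [  74  185   34   52 1296] [ 90. 212.] [ 584.8 -324.1   40. ]
scene [ 118  199   62   45 1767] [149.6 221.3] [ 587.5 -195.1   40. ]
scene [ 270  211  120   90 6306] [332.  255.1] [609.5 164.2  40. ]
scene [178 223  16  34 438] [185.  240.4] [ 628.9 -107.2   40. ]
scene [237 246  12  20 131] [242.5 255.7] [647.4   7.1  40. ]
scene [  75  264  137   89 6791] [146.7 308.3] [ 800.6 -108.2   40. ]
scene [ 233  288   88   77 5492] [277.3 326. ] [791.1  93.6  40. ]
rec [173 139  12  12 105] [178.7 144.7] [615.5 195.   10. ] [612.2 192.5  26. ]
rec [200 139  18  24 317] [208.5 150.4] [598.3 111.1  10. ] [595.3 109.6  26. ]
rec [162 164  21  21 342] [172.3 174.1] [531.8 212.5  10. ] [529.6 209.8  26. ]
rec [195 173  15  15 180] [202.3 179.9] [514.7 128.5  10. ] [512.6 126.8  26. ]
```

View pics/tc.png

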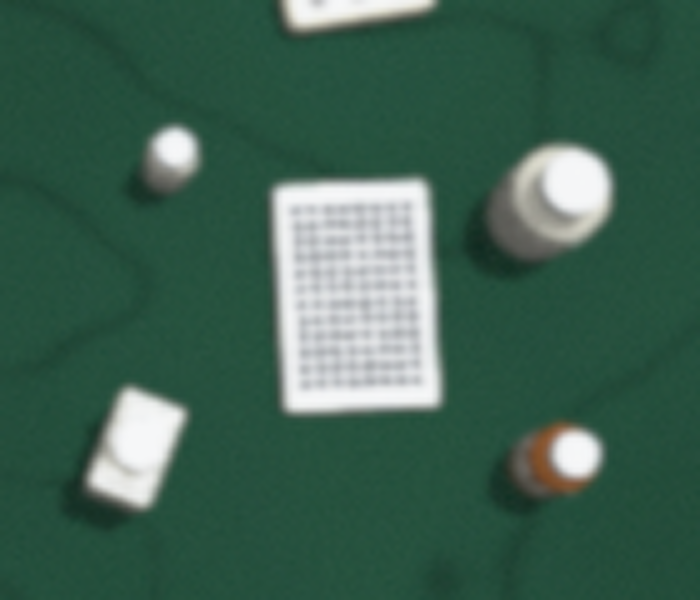

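```bash
cat >> h.py <<'E'
from scipy.spatial.transform import Rotation as Ro
def go(x,y,zt,yaw_y=None,s=None):
    """total tool shift (cm) and spin (5deg) to TCP x,y,z with closing line at angle yaw_y deg (mod 180)"""
    s=s or r.get_state();M=Ro.from_rotvec(s["orientation"]).as_matrix()
    d=M.T@(np.array([x,y,zt])-s["ee_pos"])/10
    a=np.degrees(np.arctan2(M[1,1],M[0,1]));sp=0
    if yaw_y is not None: sp=-((yaw_y-a+90)%180-90)/5
    print("shift",d.round(2),"spin",round(sp,2),"yaw_y",a.round(1),"ee",s["ee_pos"].round(1),"q7",s["joint_pos"][6].round(2),"t",s["time"].round(2) if hasattr(s["time"],"round") else s["time"])
E
python3 - <<'E'
from h import *
T=r.camera("top");S=r.camera("scene")
B={"vial":((289.4,139.4),62,(277,341)),"large":((369.8,146.2),95,(130,287)),"med":((370.,200.4),80,(182,247)),"obl":((280.8,198.2),88,(332,264))}
for k,(u,z,v) in B.items():
    v=np.array(v)/1.5
    print(k,plane(T,u,z).round(1),plane(S,v,z).round(1),tri(T,u,S,v).round(1))
W=r.camera("wrist");print(W["mtx"].tolist())
M=Ro.from_rotvec(r.get_state()["orientation"]).as_matrix();print("cam in tool",(M.T@(-W["R"].T@W["t"]-r.get_state()["ee_pos"])).round(1),(M.T@W["R"].T).round(3).tolist())
go(617,-114,235)
E
```

```text
vial [ 617.1 -113.4   62. ] [ 618.2 -110.1   62. ] [ 616.9 -112.1   60.9]
large [ 590.1 -323.3   95. ] [ 592.3 -315.9   95. ] [ 589.3 -321.2   92.9]
med [ 447.4 -322.9   80. ] [ 452.1 -315.1   80. ] [ 446.6 -321.2   76.7]
obl [454.6 -85.9  88. ] [461.4 -82.4  88. ] [454.8 -85.3  84. ]
[[334.51782453098457, 0.0, 257.86816248086046], [0.0, 334.51782453098457, 187.2814370763963], [0.0, 0.0, 1.0]]
cam in tool [  80.     0.4 -146.4] [[0.001, -0.957, -0.291], [1.0, 0.001, -0.0], [0.001, -0.291, 0.957]]
shift [ 57.23 -39.26   0.15] spin 0 yaw_y -76.3 ee [ 154.3 -631.3  236.3] q7 -0.06 t 0.35
```

>>> carry_out:
  targets:
    - [3.2, -2.2, 0, 0]
    - [3.2, -2.2, 0, 0]
    - [3.2, -2.2, 0, 0]
    - [3.2, -2.2, 0, 0]
    - [3.2, -2.2, 0, 0]
  fingers: 6

```text
time: 0.77
ee_pos: [284.6, -485.0, 236.7]
orientation: [3.119, 0.375, 0.0]
ft_force: [-0.0, 1.0, 0.9]
gripper_width: 63.8
finger_force: 0.0
```

>>> carry_out:
  targets:
    - [3.2, -2.2, 0, 0]
    - [3.2, -2.2, 0, 0]
    - [3.2, -2.2, 0, 0]
    - [3.2, -2.2, 0, 0]
    - [3.2, -2.2, 0, 0]

```text
time: 1.18
ee_pos: [413.9, -340.1, 236.9]
orientation: [3.118, 0.375, 0.0]
ft_force: [1.1, -1.1, -0.7]
gripper_width: 60.0
finger_force: 0.0
```

>>> carry_out:
  targets:
    - [3.2, -2.2, 0, 0]
    - [3.2, -2.2, 0, 0]
    - [3.2, -2.2, 0, 0]
    - [3.2, -2.2, 0, 0]
    - [0, 0, 0, 0]

```text
time: 1.6
ee_pos: [521.7, -216.5, 237.0]
orientation: [-3.113, -0.395, -0.007]
ft_force: [-0.7, 1.0, -0.2]
gripper_width: 60.0
finger_force: 0.0
```

>>> carry_out:
  targets:
    - [0, 0, 0, -1.3]
    - [0, 0, 0, -1.3]
    - [0, 0, 0, -1.3]
    - [0, 0, 0, -1.3]
    - [0, 0, 0, -1.3]

```text
time: 2.02
ee_pos: [516.2, -226.0, 236.6]
orientation: [2.886, 1.242, -0.0]
ft_force: [-0.0, 1.6, -0.5]
gripper_width: 59.9
finger_force: 0.0
```

>>> carry_out:
  targets:
    - [0, 0, 0, -1.3]
    - [0, 0, 0, -1.3]
    - [0, 0, 0, -1.3]
    - [0, 0, 0, -1.3]
    - [0, 0, 0, -1.3]

```text
time: 2.43
ee_pos: [516.2, -226.0, 236.6]
orientation: [2.423, 1.999, -0.0]
ft_force: [0.4, -0.4, 0.9]
gripper_width: 60.0
finger_force: 0.0
```

```bash
python3 - <<'E'
from h import *
W=r.camera("wrist");cv2.imwrite("pics/w1.png",W["img"][:,:,::-1])
go(617,-113,235,-11.8)
print("vial cap",proj(W,(617,-113,62)),"base",proj(W,(617,-113,0)))
E
```

```text
shift [12.97  7.82  0.15] spin 0.23 yaw_y -10.7 ee [ 516.2 -226.   236.6] q7 0.11 t 2.4833
vial cap [346.61151068  25.32294573] base [331.63191521  35.44336655]
```

View pics/w1.png

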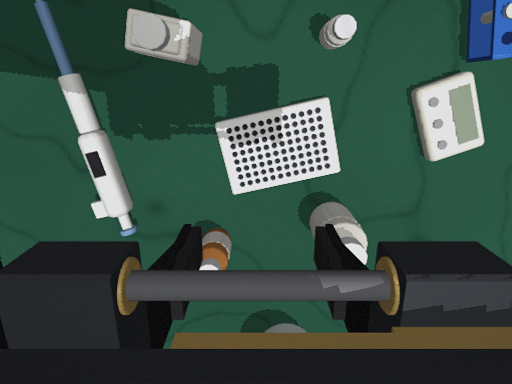

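>>> carry_out:
  targets:
    - [3.2, 1.95, 0, 0]
    - [3.2, 1.95, 0, 0]
    - [3.2, 1.95, 0, 0]
    - [3.3, 1.95, 0, 0]
    - [0.1, 0, 0, 0]

```text
time: 2.9
ee_pos: [621.8, -104.4, 236.3]
orientation: [-2.418, -2.0, -0.01]
ft_force: [-0.7, 1.2, 0.0]
gripper_width: 59.7
finger_force: 0.0
```

>>> carry_out:
  targets:
    - [0, 0, 3.5, 0.2]
    - [0, 0, 3.5, 0]
    - [0, 0, 3.0, 0]
    - [0, 0, 1.0, 0]
    - [0, 0, 0, 0]
  fingers: 5

```text
time: 3.32
ee_pos: [615.9, -113.8, 123.4]
orientation: [-2.444, -1.967, 0.006]
ft_force: [-1.2, -1.0, -0.1]
gripper_width: 50.6
finger_force: 0.0
```

```bash
python3 - <<'E'
from h import *
go(617,-113,29,-11.8)
W=r.camera("wrist");cv2.imwrite("pics/w2.png",W["img"][:,:,::-1])
print("vial cap",proj(W,(617,-113,62)))
E
```

```text
shift [0.1  0.15 9.44] spin -0.11 yaw_y -12.3 ee [ 615.9 -113.8  123.4] q7 -0.25 t 3.3167
vial cap [259.83755946 209.73056895]
```

View pics/w2.png

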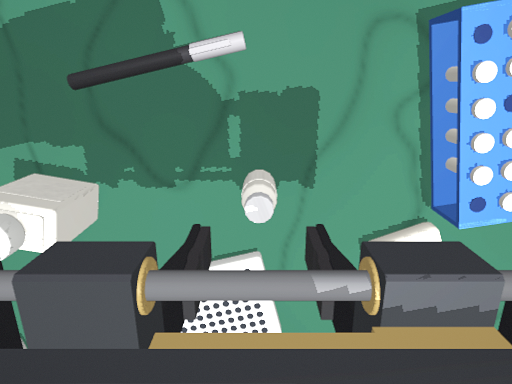

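>>> carry_out:
  targets:
    - [0.1, 0.1, 3.0, 0]
    - [0, 0, 3.0, 0]
    - [0, 0, 2.4, 0]
    - [0, 0, 1.0, 0]
    - [0, 0, 0, 0]

```text
time: 3.78
ee_pos: [619.1, -113.1, 32.1]
orientation: [-2.446, -1.97, 0.002]
ft_force: [-0.7, -0.4, -0.3]
gripper_width: 49.6
finger_force: 0.0
```

>>> carry_out:
  targets:
    - [0, 0, 0, 0]
    - [0, 0, 0, 0]
    - [0, 0, 0, 0]
    - [0, 0, 0, 0]
    - [0, 0, 0, 0]
  fingers: 1.5
  grip_force: 15

```text
time: 4.2
ee_pos: [620.2, -112.9, 33.8]
orientation: [2.445, 1.97, 0.001]
ft_force: [-0.0, -0.8, 5.3]
gripper_width: 25.6
finger_force: 15.0
```

>>> carry_out:
  targets:
    - [0, 0, 0, 0]
    - [0, 0, -0.5, 0]
    - [0, 0, -1.0, 0]
    - [0, 0, -2.0, 0]
    - [0, 0, -2.5, 0]

```text
time: 4.62
ee_pos: [618.0, -112.6, 92.0]
orientation: [-2.444, -1.97, 0.003]
ft_force: [0.7, -0.4, -0.6]
gripper_width: 25.5
finger_force: 15.0
```

```bash
python3 - <<'E'
from h import *
go(614.3,194.1,29+110,-11.8)
W=r.camera("wrist");cv2.imwrite("pics/w3.png",W["img"][:,:,::-1]);print(r.get_state()["gripper_width"])
E
```

```text
shift [29.89 -6.89 -4.67] spin -0.09 yaw_y -12.3 ee [ 618.  -112.6   92. ] q7 -0.27 t 4.6167
25.578745202265857
```

View pics/w3.png

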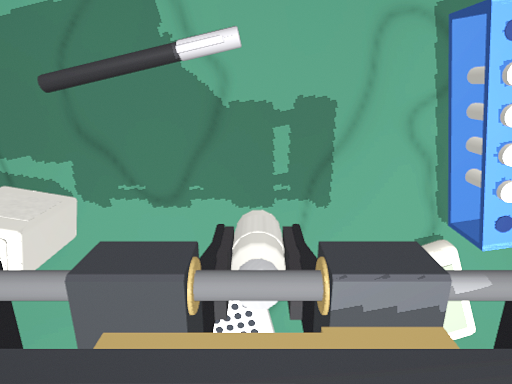

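>>> carry_out:
  targets:
    - [0, 0, -2.5, 0]
    - [2, -0.4, -2.5, 0]
    - [3.5, -0.8, 0, 0]
    - [3.5, -0.8, 0, 0]
    - [3.5, -0.8, 0, 0]

```text
time: 5.08
ee_pos: [619.0, 16.3, 144.0]
orientation: [2.446, 1.969, 0.002]
ft_force: [-0.6, -0.9, -0.8]
gripper_width: 25.4
finger_force: 15.0
```

>>> carry_out:
  targets:
    - [3.5, -0.8, 0, 0]
    - [2, -0.5, 0, 0]
    - [1, -0.3, 0, 0]
    - [0, 0, 0, 0]
    - [0, 0, 0, 0]

```text
time: 5.5
ee_pos: [617.0, 81.0, 142.6]
orientation: [2.445, 1.971, -0.001]
ft_force: [0.5, -1.1, -0.8]
gripper_width: 25.2
finger_force: 15.0
```

```bash
python3 - <<'E'
from h import *
W=r.camera("wrist");im=W["img"].copy()
import pickle;pickle.dump(W,open("w4.pkl","wb"))
for X in((614.3,194.1),(597.2,110.5),(531,211.5),(513.9,127.9)):
    for z in (10,26):
        p=proj(W,(*X,z));print(X,z,p.round(1));cv2.drawMarker(im,tuple(int(round(v)) for v in p),(255,0,0) if z==26 else (0,255,0),0,8,1)
cv2.imwrite("pics/w4.png",im[:,:,::-1])
go(614.3,194.1,29+110,-11.8)
E
```

```text
(614.3, 194.1) 10 [223.3  44.4]
(614.3, 194.1) 26 [221.2  41.8]
(597.2, 110.5) 10 [227.6 153.4]
(597.2, 110.5) 26 [225.9 157.4]
(531, 211.5) 10 [113.1  45.3]
(531, 211.5) 26 [104.   42.8]
(513.9, 127.9) 10 [127.  154.2]
(513.9, 127.9) 26 [119.6 158.2]
shift [11.12 -2.74  0.33] spin -0.12 yaw_y -12.4 ee [617.2  79.6 142.5] q7 -0.58 t 5.55
```

View pics/w4.png

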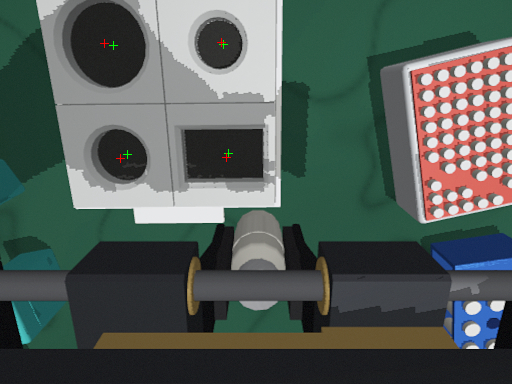

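```bash
python3 - <<'E'
from h import *
import pickle;W=pickle.load(open("w4.pkl","rb"))
g=cv2.cvtColor(W["img"],cv2.COLOR_RGB2GRAY);m=(g<50).astype(np.uint8);m[212:]=0;m[:,275:]=0
k,l,st,ce=cv2.connectedComponentsWithStats(m)
for i in range(1,k):
    if 800<st[i][4]<9000:
        c=max(cv2.findContours((l==i).astype(np.uint8),0,1)[0],key=cv2.contourArea)
        print(st[i],plane(W,ce[i],10).round(1),plane(W,ce[i],16).round(1))
        if abs(ce[i][0]-224)<8 and ce[i][1]>120:
            b=cv2.boxPoints(cv2.minAreaRect(c));print([plane(W,p,10).round(1)[:2] for p in b])
print(plane(W,(165.5,103.5),26),np.mean([(614.3,194.1),(597.2,110.5),(531,211.5),(513.9,127.9)],0))
E
```

```text
[  71    3   74   84 4857] [527.3 213.3  10. ] [529.6 212.1  16. ]
[   0   28   65  154 6741] [446.5 178.7  10. ] [450.5 178.3  16. ]
[  98  129   49   51 1838] [509.5 129.   10. ] [512.1 129.7  16. ]
[ 185  129   78   49 3600] [594.6 111.4  10. ] [595.4 112.5  16. ]
[array([567.6, 137.9]), array([629.9, 124.4]), array([621.4,  84.1]), array([556.3,  98.2])]
[562.18740058 160.9361888   26.        ] [564.1 161. ]
```

>>> carry_out:
  targets:
    - [2.5, -0.6, 0, 0]
    - [3.5, -0.9, 0, 0]
    - [3.0, -0.8, 0, 0]
    - [1.7, -0.4, 0, 0]
    - [0.5, -0.2, 0, 0]

```text
time: 5.97
ee_pos: [612.1, 199.7, 142.6]
orientation: [-2.443, -1.973, -0.001]
ft_force: [-1.0, -0.8, -0.3]
gripper_width: 25.7
finger_force: 15.0
```

>>> carry_out:
  targets:
    - [0, 0, 0, 0]
    - [0, 0, 2.0, 0]
    - [0, 0, 2.5, 0]
    - [0, 0, 1.5, 0]
    - [0, 0, 0, 0]

```text
time: 6.38
ee_pos: [610.6, 192.9, 78.2]
orientation: [-2.449, -1.966, 0.012]
ft_force: [-1.4, -0.3, -0.2]
gripper_width: 25.0
finger_force: 15.0
```

```bash
python3 - <<'E'
from h import *
go(613,194.5,44,-12)
E
```

```text
shift [0.22 0.22 3.42] spin -0.1 yaw_y -12.5 ee [610.6 192.9  78.2] q7 -0.81 t 6.3833
```

>>> carry_out:
  targets:
    - [0.2, 0.2, 0.3, 0]
    - [0, 0, 0.6, 0]
    - [0, 0, 0.8, 0]
    - [0, 0, 0.6, 0]
    - [0, 0, 0.4, 0]

```text
time: 6.8
ee_pos: [614.5, 199.2, 54.9]
orientation: [2.446, 1.972, -0.001]
ft_force: [-1.0, -0.1, -1.2]
gripper_width: 25.0
finger_force: 15.0
```

>>> carry_out:
  targets:
    - [0, 0, 0.2, 0]
    - [0, 0, 0.2, 0]
    - [0, 0, 0.1, 0]
    - [0, 0, 0.1, 0]
    - [0, 0, 0, 0]

```text
time: 7.22
ee_pos: [614.7, 199.4, 49.5]
orientation: [2.446, 1.972, 0.0]
ft_force: [-0.4, -1.0, -0.7]
gripper_width: 25.8
finger_force: 15.0
```

```bash
python3 - <<'E'
from h import *
go(613,194.5,44,-12);print(r.get_state()["ft_force"])
E
```

```text
shift [-0.51 -0.06  0.55] spin -0.05 yaw_y -12.3 ee [614.7 199.4  49.5] q7 -0.83 t 7.2167
[-0.40322052 -1.00947115 -0.66386988]
```

>>> carry_out:
  targets:
    - [-0.3, 0, 0, 0]
    - [-0.2, 0, 0.2, 0]
    - [0, 0, 0.2, 0]
    - [0, 0, 0.1, 0]
    - [0, 0, 0, 0]

```text
time: 7.63
ee_pos: [613.3, 194.3, 44.1]
orientation: [-2.446, -1.971, 0.001]
ft_force: [0.0, 0.4, -0.3]
gripper_width: 25.4
finger_force: 15.0
```

>>> carry_out:
  targets:
    - [0, 0, 0.1, 0]
    - [0, 0, 0.1, 0]
    - [0, 0, 0, 0]

```text
time: 7.88
ee_pos: [613.6, 194.6, 43.8]
orientation: [2.445, 1.971, -0.0]
ft_force: [-2.5, -1.3, 8.3]
gripper_width: 25.5
finger_force: 15.0
```

>>> carry_out:
  targets:
    - [0, 0, 0, 0]
    - [0, 0, 0, 0]
    - [0, 0, 0, 0]
    - [0, 0, -0.8, 0]
    - [0, 0, -1.5, 0]
  fingers: 4.5

```text
time: 8.3
ee_pos: [612.1, 193.9, 64.3]
orientation: [-2.444, -1.971, 0.006]
ft_force: [1.2, -0.0, -0.3]
gripper_width: 43.7
finger_force: 0.0
```

>>> carry_out:
  targets:
    - [0, 0, -2.5, 0]
    - [0, 0, -3, 0]
    - [0, 0, -3, 0]
    - [-1.5, -0.2, -1, 0]
    - [-2.5, -0.3, 0, 0]

```text
time: 8.72
ee_pos: [602.2, 161.1, 166.5]
orientation: [2.439, 1.977, 0.015]
ft_force: [-0.1, 1.2, 0.2]
gripper_width: 45.1
finger_force: 0.0
```

>>> carry_out:
  targets:
    - [-4, -0.4, 0, 0]
    - [-4, -0.4, 0, 0]
    - [-4, -0.4, 0, 0]
    - [-4, -0.4, 0, 0]
    - [-4, -0.4, 0, 0]

```text
time: 9.13
ee_pos: [537.8, -36.1, 162.2]
orientation: [2.444, 1.971, 0.002]
ft_force: [2.0, 0.0, 0.0]
gripper_width: 45.1
finger_force: 0.0
```

>>> carry_out:
  targets:
    - [-4, -0.4, -0.5, 0]
    - [-4, -0.4, -0.5, 0]
    - [-4, -0.4, -0.5, 0]
    - [-4, -0.4, 0, 0]
    - [-4, -0.4, 0, 0]
  fingers: 6

```text
time: 9.55
ee_pos: [476.0, -227.6, 177.8]
orientation: [2.443, 1.97, 0.001]
ft_force: [0.3, -0.1, -0.4]
gripper_width: 59.3
finger_force: 0.0
```

>>> carry_out:
  targets:
    - [-4, -0.4, 0, 0]
    - [-3, -0.3, 0, 0]
    - [-2, -0.2, 0, 0]
    - [-1, 0, 0, 0]
    - [0, 0, 0, 0]

```text
time: 9.97
ee_pos: [445.5, -324.1, 176.5]
orientation: [2.448, 1.966, -0.0]
ft_force: [0.3, -0.5, 0.7]
gripper_width: 59.9
finger_force: 0.0
```

```bash
python3 - <<'E'
from h import *
W=r.camera("wrist");im=W["img"].copy()
for X in((447.,-322,80),(589.5,-322,95),(454.6,-86,88)):
    p=proj(W,X);print(p.round(1))
    if 0<p[0]<512 and 0<p[1]<384:cv2.drawMarker(im,tuple(int(round(v)) for v in p),(255,0,0),0,8,1)
cv2.imwrite("pics/w5.png",im[:,:,::-1])
go(447,-322,37,-12)
E
```

```text
[259.  191.5]
[459.9 155.8]
[ 178.6 -216.1]
shift [-0.02  0.04 13.93] spin -0.06 yaw_y -12.3 ee [ 446.5 -321.7  176.3] q7 0.3 t 10.0167
```

View pics/w5.png

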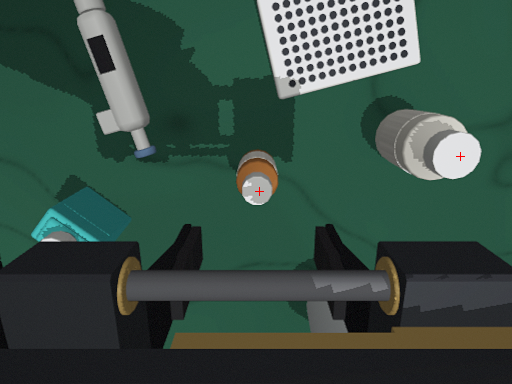

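>>> carry_out:
  targets:
    - [0, 0, 3, 0]
    - [0, 0, 3.5, 0]
    - [0, 0, 3, 0]
    - [0, 0, 2.5, 0]
    - [0, 0, 1.0, 0]
  fingers: 5.5

```text
time: 10.43
ee_pos: [445.5, -317.5, 42.5]
orientation: [-2.437, -1.973, -0.0]
ft_force: [-1.2, 0.1, -0.2]
gripper_width: 55.1
finger_force: 0.0
```

>>> carry_out:
  targets:
    - [0, 0, 0.8, 0]
    - [0, 0, 0, 0]
    - [0, 0, 0, 0]

```text
time: 10.68
ee_pos: [447.4, -321.5, 38.8]
orientation: [2.444, 1.972, 0.001]
ft_force: [0.4, -0.6, 1.1]
gripper_width: 55.1
finger_force: 0.0
```

>>> carry_out:
  targets:
    - [0, 0, 0, 0]
    - [0, 0, 0, 0]
    - [0, 0, 0, 0]
    - [0, 0, 0, 0]
    - [0, 0, 0, 0]
  fingers: 2.5
  grip_force: 18

```text
time: 11.1
ee_pos: [446.4, -322.2, 38.3]
orientation: [2.445, 1.971, -0.0]
ft_force: [-1.5, 0.5, 3.5]
gripper_width: 35.3
finger_force: 18.0
```

```bash
python3 - <<'E'
from h import *
go(512.5,128.5,150,-12);print(r.get_state()["gripper_width"],r.get_state()["ft_force"])
E
```

```text
shift [ 45.43  -3.11 -11.2 ] spin -0.05 yaw_y -12.3 ee [ 446.4 -322.2   38.3] q7 0.24 t 11.1
35.33921026099171 [-1.48060984  0.52521598  3.53624748]
```

>>> carry_out:
  targets:
    - [0, 0, -0.5, 0]
    - [0, 0, -1.5, 0]
    - [0, 0, -3, 0]
    - [0, 0, -3, 0]
    - [0, 0, -2.5, 0]

```text
time: 11.52
ee_pos: [446.3, -321.7, 144.4]
orientation: [2.445, 1.971, 0.0]
ft_force: [0.1, 0.7, -0.3]
gripper_width: 35.3
finger_force: 18.0
```

>>> carry_out:
  targets:
    - [1, 0, -1, 0]
    - [2.5, -0.2, 0, 0]
    - [3.5, -0.3, 0, 0]
    - [4, -0.3, 0, 0]
    - [4, -0.3, 0, 0]

```text
time: 11.93
ee_pos: [466.5, -170.7, 151.7]
orientation: [-2.446, -1.969, 0.001]
ft_force: [0.7, -0.3, -1.4]
gripper_width: 35.5
finger_force: 18.0
```

>>> carry_out:
  targets:
    - [4, -0.3, 0, 0]
    - [4, -0.3, 0, 0]
    - [4, -0.3, 0, 0]
    - [4, -0.3, 0, 0]
    - [4, -0.3, 0, 0]

```text
time: 12.35
ee_pos: [494.0, 28.4, 151.9]
orientation: [-2.445, -1.972, 0.001]
ft_force: [1.0, 0.1, -1.6]
gripper_width: 35.4
finger_force: 18.0
```

>>> carry_out:
  targets:
    - [4, -0.3, 0, 0]
    - [3, -0.2, 0, 0]
    - [2, -0.1, 0, 0]
    - [1, 0, 0, 0]
    - [0, 0, 0, 0]

```text
time: 12.77
ee_pos: [509.5, 127.8, 151.9]
orientation: [-2.44, -1.976, 0.0]
ft_force: [-0.1, 0.0, -0.2]
gripper_width: 35.1
finger_force: 18.0
```

>>> carry_out:
  targets:
    - [0, 0, 0, 0]
    - [0, 0, 0, 0]
    - [0, 0, 0, 0]

```text
time: 13.02
ee_pos: [510.4, 122.5, 152.2]
orientation: [2.449, 1.967, -0.002]
ft_force: [0.1, -0.7, -1.1]
gripper_width: 35.7
finger_force: 18.0
```

```bash
python3 - <<'E'
from h import *
go(512.5,128.5,48.5,-12);print(r.get_state()["gripper_width"],r.get_state()["ft_force"])
E
```

```text
shift [ 0.64  0.09 10.37] spin -0.09 yaw_y -12.4 ee [510.4 122.5 152.2] q7 -0.62 t 13.0167
35.69018362075983 [ 0.11046002 -0.6640074  -1.10513948]
```

>>> carry_out:
  targets:
    - [0.6, 0.1, 1, 0]
    - [0, 0, 2, 0]
    - [0, 0, 2, 0]
    - [0, 0, 2, 0]
    - [0, 0, 1, 0]

```text
time: 13.43
ee_pos: [511.1, 129.3, 69.6]
orientation: [-2.446, -1.969, 0.005]
ft_force: [0.2, 0.2, -0.7]
gripper_width: 35.3
finger_force: 18.0
```

>>> carry_out:
  targets:
    - [0, 0, 0.5, 0]
    - [0, 0, 0.3, 0]
    - [0, 0, 0, 0]
    - [0, 0, 0, 0]
    - [0, 0, 0, 0]

```text
time: 13.85
ee_pos: [513.5, 130.6, 65.5]
orientation: [2.445, 1.971, 0.002]
ft_force: [-0.1, -0.4, -0.7]
gripper_width: 35.4
finger_force: 18.0
```

```bash
python3 - <<'E'
from h import *
go(512.5,128.5,48.5,-12);print(r.get_state()["gripper_width"],r.get_state()["ft_force"])
E
```

```text
shift [-0.23 -0.05  1.7 ] spin -0.05 yaw_y -12.3 ee [513.5 130.6  65.5] q7 -0.72 t 13.85
35.39786620599147 [-0.0656103  -0.35822491 -0.6976637 ]
```

>>> carry_out:
  targets:
    - [-0.2, 0, 0.3, 0]
    - [0, 0, 0.4, 0]
    - [0, 0, 0.4, 0]
    - [0, 0, 0.2, 0]
    - [0, 0, 0.1, 0]

```text
time: 14.27
ee_pos: [511.8, 128.3, 49.9]
orientation: [-2.446, -1.971, 0.001]
ft_force: [-0.4, 0.1, -0.9]
gripper_width: 35.8
finger_force: 18.0
```

>>> carry_out:
  targets:
    - [0, 0, 0.1, 0]
    - [0, 0, 0.1, 0]
    - [0, 0, 0, 0]
    - [0, 0, 0, 0]

```text
time: 14.6
ee_pos: [512.3, 128.5, 48.6]
orientation: [2.446, 1.972, 0.0]
ft_force: [0.4, -0.0, 0.1]
gripper_width: 35.2
finger_force: 18.0
```

>>> carry_out:
  targets:
    - [0, 0, 0.1, 0]
    - [0, 0, 0, 0]
    - [0, 0, 0, 0]

```text
time: 14.85
ee_pos: [512.4, 128.6, 48.3]
orientation: [2.445, 1.971, -0.0]
ft_force: [-1.3, -0.3, 5.2]
gripper_width: 35.6
finger_force: 18.0
```

>>> carry_out:
  targets:
    - [0, 0, 0, 0]
    - [0, 0, 0, 0]
    - [0, 0, 0, 0]
    - [0, 0, -0.8, 0]
    - [0, 0, -1.7, 0]
  fingers: 5.2

```text
time: 15.27
ee_pos: [510.6, 128.0, 71.3]
orientation: [-2.444, -1.97, 0.005]
ft_force: [-0.2, -0.3, 0.0]
gripper_width: 51.0
finger_force: 0.0
```

>>> carry_out:
  targets:
    - [0, 0, -2.5, 0]
    - [0, 0, -3, 0]
    - [0, 0, -3, 0]
    - [-1.5, -0.1, -2, 0]
    - [-2.7, -0.1, 0, 0]

```text
time: 15.68
ee_pos: [504.3, 92.0, 183.0]
orientation: [2.437, 1.977, 0.014]
ft_force: [0.7, -0.4, -0.1]
gripper_width: 51.8
finger_force: 0.0
```

>>> carry_out:
  targets:
    - [-4, -0.2, 0, 0]
    - [-4, -0.2, 0, 0]
    - [-4, -0.2, 0, 0]
    - [-4, -0.2, 0, 0]
    - [-2, -0.1, 0, 0]
  fingers: 6

```text
time: 16.1
ee_pos: [452.6, -91.3, 178.1]
orientation: [2.45, 1.964, -0.003]
ft_force: [0.7, -0.6, -0.1]
gripper_width: 60.1
finger_force: 0.0
```

>>> carry_out:
  targets:
    - [0, 0, 0, -1.3]
    - [0, 0, 0, -1.3]
    - [0, 0, 0, -1.3]
    - [0, 0, 0, -1.3]
    - [0, 0, 0, -1.3]

```text
time: 16.52
ee_pos: [454.4, -86.0, 178.1]
orientation: [1.789, 2.582, 0.0]
ft_force: [0.6, 0.5, 0.4]
gripper_width: 59.9
finger_force: 0.0
```

>>> carry_out:
  targets:
    - [0, 0, 0, -1.3]
    - [0, 0, 0, -1.3]
    - [0, 0, 0, -1.3]
    - [0, 0, 0, -1.3]
    - [0, 0, 0, -1.3]

```text
time: 16.93
ee_pos: [454.4, -85.9, 178.1]
orientation: [0.994, 2.979, -0.0]
ft_force: [1.2, -0.4, -0.0]
gripper_width: 60.0
finger_force: 0.0
```

>>> carry_out:
  targets:
    - [0, 0, 0, -1.3]
    - [0, 0, 0, -1.3]
    - [0, 0, 0, 0]
    - [0, 0, 0, 0]
    - [0, 0, 0, 0]

```text
time: 17.35
ee_pos: [454.4, -86.1, 177.8]
orientation: [0.664, 3.07, -0.0]
ft_force: [-0.4, 0.0, -0.3]
gripper_width: 59.7
finger_force: 0.0
```

```bash
python3 - <<'E'
from h import *
W=r.camera("wrist");im=W["img"].copy();import pickle;pickle.dump(W,open("w6.pkl","wb"))
for X in((454.6,-86,88),):
    p=proj(W,X);print(p.round(1));cv2.drawMarker(im,tuple(int(round(v)) for v in p),(255,0,0),0,8,1)
cv2.imwrite("pics/w6.png",im[:,:,::-1])
go(454.6,-86,150,67)
E
```

```text
[258.5 198.1]
shift [-0.01  0.02  2.77] spin -0.28 yaw_y 65.6 ee [454.4 -86.1 177.7] q7 1.29 t 17.4
```

View pics/w6.png

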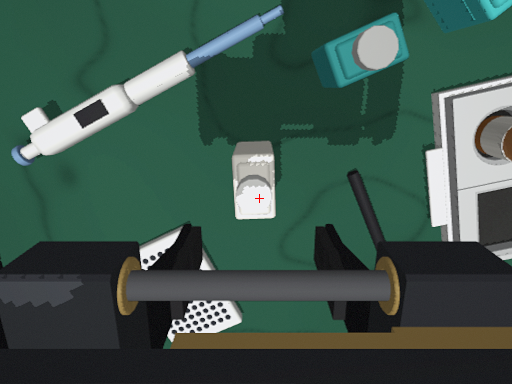

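>>> carry_out:
  targets:
    - [0, -0.1, 2, -0.1]
    - [0, -0.1, 3, 0]
    - [0, 0, 3, 0]
    - [0, 0, 2.5, 0]
    - [0, 0, 1.5, 0]
  fingers: 5.5

```text
time: 17.82
ee_pos: [451.8, -87.6, 55.0]
orientation: [-0.649, -3.07, -0.001]
ft_force: [-0.6, 0.4, -0.8]
gripper_width: 55.1
finger_force: 0.0
```

>>> carry_out:
  targets:
    - [0, 0, 1, 0]
    - [0, 0, 0.5, 0]
    - [0, 0, 0, 0]
    - [0, 0, 0, 0]

```text
time: 18.15
ee_pos: [454.2, -88.0, 43.2]
orientation: [0.647, 3.073, -0.0]
ft_force: [0.1, -0.4, 0.0]
gripper_width: 54.9
finger_force: 0.0
```

>>> carry_out:
  targets:
    - [0, 0, 0, 0]
    - [0, 0, 0, 0]
    - [0, 0, 0, 0]
    - [0, 0, 0, 0]
    - [0, 0, 0, 0]
  fingers: 2.4
  grip_force: 20

```text
time: 18.57
ee_pos: [453.8, -88.2, 43.0]
orientation: [0.647, 3.073, -0.001]
ft_force: [-0.8, 0.2, 1.7]
gripper_width: 34.0
finger_force: 20.0
```

```bash
python3 - <<'E'
from h import *
go(596,111,160,78);print(r.get_state()["gripper_width"],r.get_state()["ft_force"])
E
```

```text
shift [ -4.99  23.95 -11.7 ] spin -2.35 yaw_y 66.2 ee [453.8 -88.2  43. ] q7 1.19 t 18.5667
33.99823409189885 [-0.79386139  0.22675742  1.73967474]
```

>>> carry_out:
  targets:
    - [0, 0, -0.5, 0]
    - [0, 0, -1.5, 0]
    - [0, 0, -3, -0.6]
    - [0, 0, -3, -0.6]
    - [0, 0, -2.5, -0.6]

```text
time: 18.98
ee_pos: [453.6, -87.6, 149.4]
orientation: [0.399, 3.116, 0.0]
ft_force: [0.9, -0.2, -1.1]
gripper_width: 34.1
finger_force: 20.0
```

>>> carry_out:
  targets:
    - [0, 0, -1.2, -0.55]
    - [0, 0, 0, 0]
    - [-0.5, 1.2, 0, 0]
    - [-1, 2.4, 0, 0]
    - [-1.5, 3.3, 0, 0]

```text
time: 19.4
ee_pos: [495.8, -28.9, 158.3]
orientation: [-0.339, -3.121, 0.004]
ft_force: [1.0, 0.1, -0.5]
gripper_width: 33.9
finger_force: 20.0
```

>>> carry_out:
  targets:
    - [-1.6, 3.7, 0, 0]
    - [-1.6, 3.7, 0, 0]
    - [-1.5, 3.5, 0, 0]
    - [-1.1, 2.5, 0, 0]
    - [-0.6, 1.3, 0, 0]

```text
time: 19.82
ee_pos: [590.7, 108.4, 157.9]
orientation: [-0.324, -3.123, -0.005]
ft_force: [-0.4, -0.4, -0.1]
gripper_width: 33.9
finger_force: 20.0
```

>>> carry_out:
  targets:
    - [-0.3, 0.7, 0, 0]
    - [0, 0, 0, 0]
    - [0, 0, 0, 0]
    - [0, 0, 0, 0]

```text
time: 20.15
ee_pos: [594.1, 108.2, 158.9]
orientation: [-0.332, -3.123, 0.003]
ft_force: [-1.2, -0.5, -0.9]
gripper_width: 33.8
finger_force: 20.0
```

```bash
python3 - <<'E'
from h import *
go(596,111,53,78);print(r.get_state()["gripper_width"],r.get_state()["ft_force"])
W=r.camera("wrist");im=W["img"].copy();cv2.imwrite("pics/w7.png",im[:,:,::-1])
E
```

```text
shift [-0.13  0.33 10.59] spin -0.03 yaw_y 77.9 ee [594.1 108.2 158.9] q7 0.94 t 20.15
33.76321925125466 [-1.20915874 -0.47824978 -0.90282982]
```

View pics/w7.png

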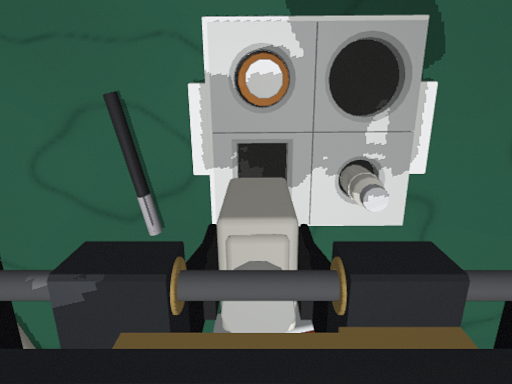

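>>> carry_out:
  targets:
    - [-0.1, 0.3, 1, 0]
    - [0, 0, 2, 0]
    - [0, 0, 2, 0]
    - [0, 0, 2, 0]
    - [0, 0, 1, 0]

```text
time: 20.62
ee_pos: [594.7, 111.3, 76.5]
orientation: [-0.33, -3.121, 0.003]
ft_force: [-1.2, 0.4, -0.6]
gripper_width: 33.9
finger_force: 20.0
```

>>> carry_out:
  targets:
    - [0, 0, 0.5, 0]
    - [0, 0, 0.3, 0]
    - [0, 0, 0, 0]
    - [0, 0, 0, 0]
    - [0, 0, 0, 0]

```text
time: 21.03
ee_pos: [597.2, 112.9, 72.7]
orientation: [0.329, 3.122, 0.001]
ft_force: [-0.3, 0.9, -1.5]
gripper_width: 34.0
finger_force: 20.0
```

```bash
python3 - <<'E'
from h import *
go(596,111,53,78);print(r.get_state()["gripper_width"],r.get_state()["ft_force"])
E
```

```text
shift [ 0.09 -0.21  1.97] spin -0.0 yaw_y 78.0 ee [597.2 112.9  72.7] q7 0.89 t 21.0333
33.96554813000511 [-0.2960798   0.92028799 -1.5473303 ]
```

>>> carry_out:
  targets:
    - [0.1, -0.2, 0.3, 0]
    - [0, 0, 0.5, 0]
    - [0, 0, 0.5, 0]
    - [0, 0, 0.3, 0]
    - [0, 0, 0.1, 0]

```text
time: 21.45
ee_pos: [594.4, 110.7, 53.5]
orientation: [-0.329, -3.123, 0.001]
ft_force: [-0.8, -0.1, -1.4]
gripper_width: 33.9
finger_force: 20.0
```

>>> carry_out:
  targets:
    - [0, 0, 0.1, 0]
    - [0, 0, 0.1, 0]
    - [0, 0, 0, 0]
    - [0, 0, 0, 0]

```text
time: 21.78
ee_pos: [595.1, 111.1, 53.1]
orientation: [0.329, 3.124, -0.0]
ft_force: [-2.7, -0.8, 4.5]
gripper_width: 34.1
finger_force: 20.0
```

>>> carry_out:
  targets:
    - [0, 0, 0.1, 0]
    - [0, 0, 0, 0]
    - [0, 0, 0, 0]

```text
time: 22.03
ee_pos: [595.1, 111.1, 53.1]
orientation: [0.328, 3.124, -0.001]
ft_force: [-5.5, -1.5, 11.6]
gripper_width: 34.0
finger_force: 20.0
```

>>> carry_out:
  targets:
    - [0, 0, 0, 0]
    - [0, 0, 0, 0]
    - [0, 0, 0, 0]
    - [0, 0, -0.8, 0]
    - [0, 0, -1.7, 0]
  fingers: 5

```text
time: 22.45
ee_pos: [593.3, 110.4, 74.8]
orientation: [-0.328, -3.12, 0.001]
ft_force: [-0.4, 0.0, 0.1]
gripper_width: 49.0
finger_force: 0.0
```

>>> carry_out:
  targets:
    - [0, 0, -2.5, 0]
    - [0, 0, -3, 0]
    - [0, 0, -3, 0]
    - [0, 0, -2, 0]
    - [-0.5, -2.5, -1, 0]

```text
time: 22.87
ee_pos: [595.5, 92.6, 196.0]
orientation: [0.315, 3.12, 0.009]
ft_force: [0.0, 1.7, 0.3]
gripper_width: 50.4
finger_force: 0.0
```

>>> carry_out:
  targets:
    - [-0.8, -4, 0, 0]
    - [-0.8, -4, 0, 0]
    - [-0.8, -4, 0, 0]
    - [-0.8, -4, 0, 0]
    - [-0.8, -4, 0, 0]
  fingers: 8

```text
time: 23.28
ee_pos: [592.0, -120.3, 192.2]
orientation: [0.328, 3.123, -0.001]
ft_force: [0.6, -0.3, 0.8]
gripper_width: 74.5
finger_force: 0.0
```

>>> carry_out:
  targets:
    - [-0.8, -4, 0, 0]
    - [-0.8, -4, 0, 0]
    - [-0.8, -4, 0, 0]
    - [-0.8, -4, 0, 0]
    - [-0.7, -3.5, 0, 0]

```text
time: 23.7
ee_pos: [589.1, -320.7, 191.9]
orientation: [0.331, 3.124, -0.002]
ft_force: [0.5, -0.2, -0.6]
gripper_width: 79.8
finger_force: 0.0
```

>>> carry_out:
  targets:
    - [0, 0, 0, 0]
    - [0, 0, 0, 0]
    - [0, 0, 0, 0]
    - [0, 0, 0, 0]

```text
time: 24.03
ee_pos: [590.6, -314.9, 191.9]
orientation: [0.324, 3.124, 0.002]
ft_force: [0.2, 0.2, -0.5]
gripper_width: 79.9
finger_force: 0.0
```

```bash
python3 - <<'E'
from h import *
W=r.camera("wrist");im=W["img"].copy()
p=proj(W,(589,-322,95));print(p.round(1));cv2.drawMarker(im,tuple(int(round(v)) for v in p),(255,0,0),0,8,1)
cv2.imwrite("pics/w8.png",im[:,:,::-1])
go(589,-322,43,78)
E
```

```text
[248.8 194.9]
shift [ 0.02 -0.74 14.9 ] spin 0.04 yaw_y 78.2 ee [ 590.6 -314.9  192. ] q7 1.65 t 24.0833
```

View pics/w8.png

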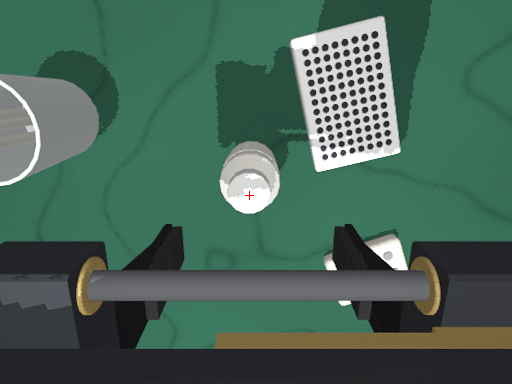

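>>> carry_out:
  targets:
    - [0.2, -0.7, 1, 0]
    - [0, 0, 3, 0]
    - [0, 0, 3, 0]
    - [0, 0, 3, 0]
    - [0, 0, 2, 0]
  fingers: 7.6

```text
time: 24.5
ee_pos: [584.6, -322.7, 67.9]
orientation: [-0.326, -3.121, -0.002]
ft_force: [-0.0, -0.1, -0.8]
gripper_width: 76.2
finger_force: 0.0
```

>>> carry_out:
  targets:
    - [0, 0, 1.5, 0]
    - [0, 0, 1, 0]
    - [0, 0, 0.4, 0]
    - [0, 0, 0, 0]
    - [0, 0, 0, 0]

```text
time: 24.92
ee_pos: [587.2, -324.0, 43.7]
orientation: [0.328, 3.123, -0.001]
ft_force: [-0.8, -0.3, 0.2]
gripper_width: 76.4
finger_force: 0.0
```

>>> carry_out:
  targets:
    - [0, 0, 0, 0]
    - [0, 0, 0, 0]
    - [0, 0, 0, 0]
    - [0, 0, 0, 0]
    - [0, 0, 0, 0]
  fingers: 4
  grip_force: 22

```text
time: 25.33
ee_pos: [586.7, -323.6, 43.0]
orientation: [0.328, 3.124, 0.0]
ft_force: [-0.2, 0.1, 2.7]
gripper_width: 51.4
finger_force: 22.0
```

```bash
python3 - <<'E'
from h import *
go(530,212,160,78);print(r.get_state()["gripper_width"],r.get_state()["ft_force"])
E
```

```text
shift [ 16.68  51.21 -11.7 ] spin -0.0 yaw_y 78.0 ee [ 586.7 -323.6   43. ] q7 1.61 t 25.3333
51.422842103803305 [-0.17443867  0.09126543  2.70403756]
```

>>> carry_out:
  targets:
    - [0, 0, -0.5, 0]
    - [0, 0, -1.5, 0]
    - [0, 0, -3, 0]
    - [0, 0, -3, 0]
    - [0, 0, -3, 0]

```text
time: 25.75
ee_pos: [586.2, -323.6, 154.6]
orientation: [-0.328, -3.124, -0.0]
ft_force: [0.5, -0.4, -0.8]
gripper_width: 51.5
finger_force: 22.0
```

>>> carry_out:
  targets:
    - [0, 0, -1.3, 0]
    - [0.4, 1.2, 0, 0]
    - [0.8, 2.4, 0, 0]
    - [1.1, 3.4, 0, 0]
    - [1.2, 3.7, 0, 0]

```text
time: 26.17
ee_pos: [572.5, -211.0, 163.2]
orientation: [-0.333, -3.121, -0.001]
ft_force: [1.2, 0.9, -0.4]
gripper_width: 51.0
finger_force: 22.0
```

>>> carry_out:
  targets:
    - [1.2, 3.7, 0, 0]
    - [1.2, 3.7, 0, 0]
    - [1.2, 3.7, 0, 0]
    - [1.2, 3.7, 0, 0]
    - [1.2, 3.7, 0, 0]

```text
time: 26.58
ee_pos: [551.8, -15.8, 163.6]
orientation: [-0.328, -3.121, 0.001]
ft_force: [0.8, 0.4, -2.8]
gripper_width: 50.8
finger_force: 22.0
```

>>> carry_out:
  targets:
    - [1.2, 3.7, 0, 0]
    - [1.2, 3.7, 0, 0]
    - [1.2, 3.6, 0, 0]
    - [1.1, 3.4, 0, 0]
    - [0.8, 2.4, 0, 0]

```text
time: 27.0
ee_pos: [532.2, 161.9, 163.9]
orientation: [-0.322, -3.122, -0.001]
ft_force: [0.4, 1.1, -1.1]
gripper_width: 51.4
finger_force: 22.0
```

>>> carry_out:
  targets:
    - [0.6, 1.7, 0, 0]
    - [0.3, 1.0, 0, 0]
    - [0, 0, 0, 0]
    - [0, 0, 0, 0]
    - [0, 0, 0, 0]

```text
time: 27.42
ee_pos: [532.2, 183.6, 164.7]
orientation: [-0.332, -3.123, 0.003]
ft_force: [0.1, -0.8, -1.4]
gripper_width: 51.5
finger_force: 22.0
```

```bash
python3 - <<'E'
from h import *
go(530,212,53,78);print(r.get_state()["gripper_width"],r.get_state()["ft_force"])
E
```

```text
shift [ 0.81  2.75 11.17] spin -0.03 yaw_y 77.9 ee [532.2 183.6 164.7] q7 0.81 t 27.4167
51.51190733903451 [ 0.1022988  -0.77615545 -1.42251205]
```

>>> carry_out:
  targets:
    - [0.3, 1.0, 0, 0]
    - [0.3, 1.0, 0, 0]
    - [0.2, 0.7, 0, 0]
    - [0, 0, 0, 0]
    - [0, 0, 0, 0]

```text
time: 27.83
ee_pos: [529.7, 214.7, 165.6]
orientation: [-0.326, -3.125, -0.0]
ft_force: [0.0, -0.4, -1.2]
gripper_width: 51.2
finger_force: 22.0
```

>>> carry_out:
  targets:
    - [0, 0, 1, 0]
    - [0, 0, 2, 0]
    - [0, 0, 2, 0]
    - [0, 0, 2, 0]
    - [0, 0, 1, 0]

```text
time: 28.25
ee_pos: [528.6, 212.2, 82.4]
orientation: [-0.33, -3.121, 0.003]
ft_force: [-0.9, 0.6, -2.5]
gripper_width: 50.8
finger_force: 22.0
```

>>> carry_out:
  targets:
    - [0, 0, 0.5, 0]
    - [0, 0, 0.3, 0]
    - [0, 0, 0, 0]
    - [0, 0, 0, 0]
    - [0, 0, 0, 0]

```text
time: 28.67
ee_pos: [530.8, 214.1, 78.6]
orientation: [0.329, 3.123, 0.001]
ft_force: [-0.3, -0.3, -1.2]
gripper_width: 50.9
finger_force: 22.0
```

```bash
python3 - <<'E'
from h import *
go(530,212,53,78);print(r.get_state()["gripper_width"],r.get_state()["ft_force"])
E
```

```text
shift [ 0.03 -0.22  2.56] spin -0.0 yaw_y 78.0 ee [530.8 214.1  78.6] q7 0.69 t 28.6667
50.93508345719942 [-0.34193594 -0.31405785 -1.18047548]
```

>>> carry_out:
  targets:
    - [0, -0.2, 0.3, 0]
    - [0, 0, 0.6, 0]
    - [0, 0, 0.6, 0]
    - [0, 0, 0.5, 0]
    - [0, 0, 0.3, 0]

```text
time: 29.08
ee_pos: [529.0, 211.5, 53.4]
orientation: [-0.329, -3.123, 0.001]
ft_force: [-0.7, -0.3, -1.4]
gripper_width: 51.4
finger_force: 22.0
```

>>> carry_out:
  targets:
    - [0, 0, 0.1, 0]
    - [0, 0, 0.1, 0]
    - [0, 0, 0, 0]
    - [0, 0, 0, 0]

```text
time: 29.42
ee_pos: [529.4, 211.8, 53.0]
orientation: [-0.328, -3.124, 0.001]
ft_force: [-2.8, -1.8, 5.6]
gripper_width: 51.4
finger_force: 22.0
```

>>> carry_out:
  targets:
    - [0, 0, 0.1, 0]
    - [0, 0, 0, 0]
    - [0, 0, 0, 0]

```text
time: 29.67
ee_pos: [529.5, 211.8, 53.0]
orientation: [0.329, 3.124, -0.002]
ft_force: [-5.3, -3.1, 11.6]
gripper_width: 51.2
finger_force: 22.0
```

Seated. Release, rise well clear and check.

>>> carry_out:
  targets:
    - [0, 0, 0, 0]
    - [0, 0, 0, 0]
    - [0, 0, 0, 0]
    - [0, 0, -0.8, 0]
    - [0, 0, -1.7, 0]
  fingers: 6.5

```text
time: 30.08
ee_pos: [528.1, 211.1, 75.0]
orientation: [-0.328, -3.12, 0.002]
ft_force: [-0.5, -0.2, 0.4]
gripper_width: 64.2
finger_force: 0.0
```

>>> carry_out:
  targets:
    - [0, 0, -2.5, 0]
    - [0, 0, -3, 0]
    - [0, 0, -3, 0]
    - [0, 0, -3, 0]
    - [0, 0, -3, 0]

```text
time: 30.5
ee_pos: [529.4, 212.0, 223.4]
orientation: [0.328, 3.124, 0.0]
ft_force: [0.3, -0.7, -0.4]
gripper_width: 65.0
finger_force: 0.0
```

>>> carry_out:
  targets:
    - [0, -3.5, -2, 0]
    - [0, -3.5, -1, 0]
    - [0, -3.5, 0, 0]
    - [0, -3.5, 0, 0]
    - [0, -3.5, 0, 0]

```text
time: 30.92
ee_pos: [492.8, 39.4, 252.4]
orientation: [0.327, 3.123, -0.0]
ft_force: [1.0, -1.1, -0.3]
gripper_width: 65.1
finger_force: 0.0
```

>>> carry_out:
  targets:
    - [0, -3.5, 0, 0]
    - [0, -3.5, 0, 0]
    - [0, 0, 0, 0]
    - [0, 0, 0, 0]
    - [0, 0, 0, 0]

```text
time: 31.33
ee_pos: [478.8, -27.0, 251.9]
orientation: [0.328, 3.124, 0.001]
ft_force: [-0.2, 0.8, 0.1]
gripper_width: 65.2
finger_force: 0.0
```

```bash
python3 - <<'E'
from h import *
S=r.camera("scene");T=r.camera("top")
a=cv2.resize(S["img"][185:305,255:400],(580,480),interpolation=2);b=cv2.resize(T["img"][115:210,145:240],(220,220),interpolation=2)
o=np.zeros((480,800,3),np.uint8);o[:,:580]=a;o[:220,580:]=b;o[240:460,580:]=cv2.resize(T["img"][130:210,290:370],(220,220))
cv2.imwrite("pics/end.png",o[:,:,::-1]);print(r.get_state()["ee_pos"])
E
```

```text
[478.9140943  -26.01367555 251.75537308]
```

View pics/end.png

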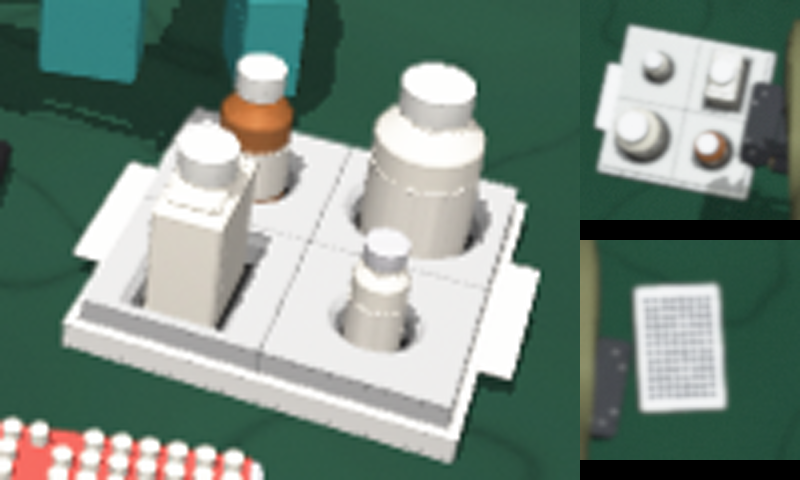

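All four bottles stand upright in their matching recesses, and the microplate has not moved.

```bash
python3 -c "
from plant import r
print(r.close_job())"
```

```text
the job is handed in; nothing more can be done
None
```

The job is handed in: all four bottles stand upright in their matching inserts, seated on the recess floors, and the final pictures show the microplate where it was; the judge's verdict was not shown.

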